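Clip the specimen tray to the viewing stand

ROBOT

A 7-joint arm with a two-finger parallel gripper is mounted at the origin on the work surface. World frame = base frame: x ahead of the robot, y to its left, z up, the work surface at z = 0. Lengths are in m, angles in rad, forces in N, time in s.
With the tool pointing down it reaches from about 0.375 to 0.925 m from the base axis. Payload 3.1 kg.
Tool frame: the origin (TCP) lies between the finger pads; the fingertips stand 19 mm ahead of it and the grasp point (between the pads) is the TCP; z points along the fingers, y is the direction in which the jaws open and shut (so a half turn about z gives the same grasp; the last joint's range is limited). The gripper opens to 85 mm and grips with 20 to 120 N. Pads are 22 mm wide; open, the fingers measure 114 mm over their backs; the gripper's body (76 mm by 85 mm) begins 54 mm behind the grasp point. The pads swing forward as they close: fully open they stand 13 mm farther back than shut.
Start: joints at [-1.224, 0.383, 0.044, 1.598, -0.018, 1.161, -0.05], TCP at [0.28, 0.587, 0.212] pointing down, gripper open.
Joint ranges: [-2.61, 2.61], [-0.41, 2.15], [-1.48, 1.57], [0, 2.5], [-1.57, 4.71], [0.05, 1.97], [-2.85, 2.85]. Speed limits (rad/s): [2.79, 2.79, 3.14, 3.14, 3.14, 3.14, 3.14].

INTERFACE

Orientations are given as a unit quaternion [x, y, z, w].
In Python, from bench import move_ptp, movel, move_j, move_gripper, pause, inverse_kinematics, read_camera, camera_params, MotionError, sign_off, look_for, tip_of, read_time_s, read_qpos, read_joint_vel, read_effort, read_eef_pos, read_tcp_rot, read_ft_force, read_ft_torque, read_finger_gap gives the robot as it stands. Calls block until the motion is done:
- move_ptp(position, orientation): joint-space move of the TCP to a pose.
- movel(position, orientation=None, speed=0.15): straight line of the TCP; orientation=None keeps the orientation; speed is the mean speed in m/s.
- move_j(angles): joint-space move.
- move_gripper(opening, effort=None): finger opening in m; effort is the grip in N (None keeps the last); returns when the fingers have stopped.
- pause(seconds).
- inverse_kinematics(position, orientation): joint angles nearest the present ones, or None.
- read_camera(name): name is "scene" or "side" or "wrist"; returns the picture (480x640x3 uint8, red, green, blue); there is no depth.
- camera_params(name): a dict with "K" (3x3 intrinsics, pixels), "camera_from_world" (4x4, takes a point from world to camera coordinates). Camera axes: x right, y down, z forward; pixel columns grow to the right and rows downward; lengths in m; the calibration is good to about 2 mm. A picture is of the moment at which its call begins: read the wrist's pose just before it. camera_params takes no time and is no camera call; for the wrist camera it gives the pose at the moment of the call.
A pose or a line that the arm cannot do raises MotionError and nothing moves.
- sign_off(): hands the job in, once; it reports no verdict.
Trained networks look in the newest picture that a camera, given by its name, has taken for a name from the list of things; names that differ only in an ending like _2 or _b are one class to them, and where a whole thing is asked for, a point or a joint stands for the part that bears it (a point fixed in the world has none). Each returns a list of dicts, best first, with "confidence" (0 to 1); they miss things now and then, are a little off and sometimes report something else, mostly with a low value. They report only what shows in the picture. A call takes as long as a camera call. They do not tell look-alikes from the thing itself.
- look_for(camera, name): "at" ([column, row] in pixels, amid what is visible of it).
- tip_of(camera, name): "at" ([column, row] in pixels: a listed point, or the origin of a listed thing).
Readings, each from a call of its own:
- read_time_s(): time.
- read_qpos(): joint angles.
- read_joint_vel(): joint speeds.
- read_effort(): joint torques, N m.
- read_eef_pos(): TCP position.
- read_tcp_rot(): TCP orientation.
- read_ft_force(): force on the tool from outside, world axes, zero at the start.
- read_ft_torque(): the same for the moment, N m.
- read_finger_gap(): finger opening in m.
Only numpy, scipy, OpenCV 4.12 (cv2) and the standard library are available. Lean on these libraries where they do the work, as an engineer would, in place of code of your own. Each camera call takes 0.05 s, during which the arm holds its last target. There are 200 camera calls.

TASK

Push the white specimen tray along the bed of the viewing stand until its back plate is flush against the aluminium fence. Then take the sprung clip off its parking rail by squeezing its handles, and let it go over the top edges of the fence and the tray's back plate together, near their middle, so that it pinches the two and stands upright by itself. Last, swing the lens arm right round to its stop so that the lens is over the tray, and leave the other things on the bench where they are.

Things in the scene. Friction and masses are not known exactly. Their poses are not given: they have to be found in the camera images.
- stand: fixed viewing stand: black bed plate 165 (x) by 150 mm (y), 10 mm thick, spanning x -120 to +45 mm; two low side guides (inner faces y = +-58 mm, tops 22 mm above the table); 16 mm round lens post at x -20, y +135 mm. Origin on the table surface; x points from the open front to the fence, y to the lens post's side, z up
- fence: upright aluminium plate fixed across the rear of the stand, 5 mm thick, 124 mm wide, top edge 60 mm above the table. Its origin and axes are those of the stand; in them its front face (which the tray must meet) is at x = +30 mm and its rear face at x = +35 mm
- tray: loose white specimen tray, 0.3 kg, on the bed between the guides (3 mm play each side): 80 (x) by 110 mm (y), floor 6 mm; front lip 5 mm thick, top 38 mm above the table; back plate 5 mm thick, top 60 mm above the table like the fence. Origin: centre of underside, x to the back plate; outer faces at x = -40 and +40 mm. Home: origin at x = -10 mm of the stand; it starts 30 to 50 mm short
- rail: fixed parking rail for the clip: black base 90 x 160 x 12 mm with an upright aluminium plate 10 mm thick and 140 mm long (along its y), top edge 60 mm above the table. Origin on the table under the middle; x across the plate
- clip: sprung clip like a large clothes peg, 24 mm wide (its y, the hinge axis), 79 mm tall, 80 g, astride the parking rail, jaws down, two black handles up (z 34 to 79 mm). Origin midway between the jaws at their lower edge, x across the jaws; frame of the -x half. Jaw pads z 0 to 14 mm; 10 mm hinge barrel at z = 32 mm, so an edge enters at most 27 mm; on the rail the edge is at z = 22 mm
- clip_grip (a point): point midway between the clip's handles, 62 mm above the lower edge of the jaws: take the handles here from above, fingers closing along the clip's x. Outer width here 34 mm as parked, 22 mm squeezed right in
- clip_bite (a point): point midway between the jaw pads, 7 mm above their lower edge (of the clip half at -x)
- clip_jaw (a joint): opening of the clip, rad: 0 = pads parallel 10 mm apart (on the rail, or on fence plus back plate); 0.44 = squeezed in to its stop, handles parallel, 22 mm wide, pads 18 to 24 mm apart. Squeezing in takes about 15 N at the handles; the spring pinches a 10 mm edge with about 10 N. Let go in the air it goes to -0.3
- lens_arm (a joint): swing of the lens arm about its upright post, rad: grows anticlockwise seen from above; it starts between 0 and 0.4 (swung clear, at the front beyond the post) and stops at 2.18, pointing along -y of the stand, with the lens over the tray. Stays where it is left; takes about 1 N to push
- lens (a point): centre of the round white lens head (58 mm diameter, underside 134 mm and top 174 mm above the table), 135 mm from the pivot. The straight white bar joining it to the pivot is 12 mm wide and spans heights 141 to 155 mm
- lens_pivot (a point): on the axis of the lens post, at the height of the bar (148 mm above the table); the hub there has radius 14 mm
- slide_box: bystander: blue closed box 100 x 75 x 32 mm; origin under its centre
- jar: bystander: small glass jar, 48 mm across, 65 mm tall; origin under its centre
- dish: bystander: low glass dish, 90 mm across, 16 mm tall; origin under its centre
- brush: bystander: small brush lying on the table; origin underneath, x along it
- dropper: bystander: small amber bottle, 34 mm across, 75 mm tall; origin under its centre
- core_mount: bystander: bare wooden bar 20 x 150 x 20 mm; origin under its centre
- tin: bystander: aluminium tin, 64 mm across, 80 mm tall; origin under its centre
Things that resemble listed ones, but are neither listed nor needed, are in the scene too. Of the things like the rail, leave any that is green; of the rest the larger one is meant.

How it is judged:
By the outcome, as a careful person would: the job done as asked, in the order asked, and still so for the second after the job is handed in, with the robot touching nothing.
It also fails if it takes over 69 s, if anything falls off the work surface, if the arm or the gripper's body presses on something with over 40 N, if the wrist force passes 120 N, or if a joint passes its speed limit or range.

## Working session

There is one attempt and no reset: what is moved stays moved. The work goes in short steps, each a Python script; the robot and the scene stay as the last script left them, time stands still between calls to the robot, and variables do not carry over. Pictures are saved under pics/ and viewed, about 8 in all and at most 12, crops included, and the job is handed in when it is done.

```bash
mkdir -p pics; ls; cat > h.py <<'E'
from bench import *
import numpy as np, cv2
from scipy.spatial.transform import Rotation as R
def save(cam,fn):
    im=read_camera(cam); cv2.imwrite('pics/'+fn,cv2.cvtColor(im,cv2.COLOR_RGB2BGR)); return im
def ray(cp,px):
    K,T=np.array(cp['K']),np.array(cp['camera_from_world'])
    d=T[:3,:3].T@np.linalg.inv(K)@np.array([px[0],px[1],1.]); o=-T[:3,:3].T@T[:3,3]
    return o,d/np.linalg.norm(d)
def onz(cp,px,z):
    o,d=ray(cp,px); return o+d*(z-o[2])/d[2]
def proj(cp,P):
    K,T=np.array(cp['K']),np.array(cp['camera_from_world'])
    p=K@(T[:3,:3]@np.asarray(P,float)+T[:3,3]); return p[:2]/p[2]
def tri(obs):
    A=np.zeros((3,3));b=np.zeros(3)
    for cp,px in obs:
        o,d=ray(cp,px);M=np.eye(3)-np.outer(d,d);A+=M;b+=M@o
    return np.linalg.solve(A,b)
E
python3 - <<'E'
from h import *
np.set_printoptions(precision=3,suppress=True)
print(read_time_s())
for c in ['scene','side']:
    im=save(c,c+'0.png'); cp=camera_params(c); T=np.array(cp['camera_from_world']);print(c,-T[:3,:3].T@T[:3,3],T[2,:3],np.array(cp['K'])[0])
    for n in ['stand','fence','tray','rail','clip','clip_grip','clip_bite','lens','lens_pivot']:
        try: print(n,[(np.round(r['at']).tolist(),round(r['confidence'],2)) for r in tip_of(c,n)][:4])
        except Exception as e: print(n,e)
print(read_time_s(), read_tcp_rot())
E
```

```text
pics
0.0
scene [1.022 0.516 0.877] [-0.472 -0.517 -0.714] [540.622   0.    319.829]
stand [([293.0, 306.0], 0.6), ([420.0, 466.0], 0.18)]
fence [([293.0, 306.0], 0.87)]
tray [([311.0, 295.0], 0.77), ([421.0, 462.0], 0.71)]
rail [([170.0, 212.0], 0.94), ([247.0, 197.0], 0.76), ([348.0, 460.0], 0.67)]
clip [([233.0, 180.0], 0.85)]
clip_grip [([232.0, 159.0], 0.7), ([291.0, 306.0], 0.41), ([296.0, 307.0], 0.37)]
clip_bite [([235.0, 179.0], 0.75)]
lens [([415.0, 279.0], 0.57)]
lens_pivot [([344.0, 298.0], 0.96)]
side [0.339 1.09  1.314] [ 0.1   -0.671 -0.734] [619.595   0.    316.974]
stand []
fence [([280.0, 249.0], 0.63), ([317.0, 278.0], 0.38)]
tray [([297.0, 250.0], 0.98)]
rail [([344.0, 180.0], 0.9), ([410.0, 187.0], 0.88), ([294.0, 157.0], 0.74)]
clip [([337.0, 159.0], 0.58)]
clip_grip [([342.0, 145.0], 0.57)]
clip_bite [([340.0, 159.0], 0.52)]
lens [([316.0, 277.0], 0.94), ([336.0, 160.0], 0.55)]
lens_pivot [([274.0, 256.0], 0.68)]
1.0 [ 0.221  0.975  0.    -0.   ]
```

View pics/scene0.png

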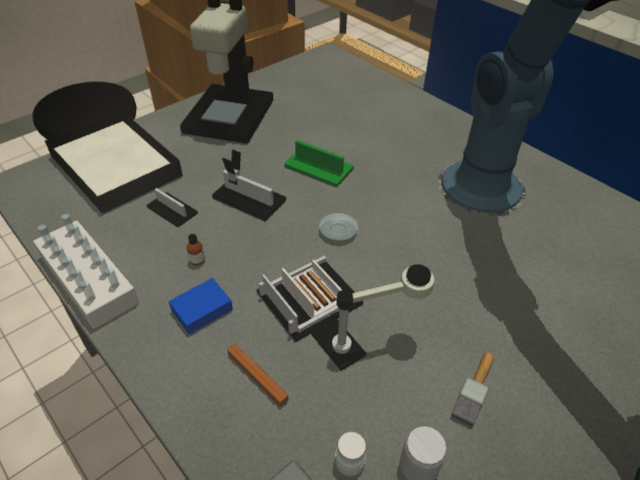

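View pics/side0.png

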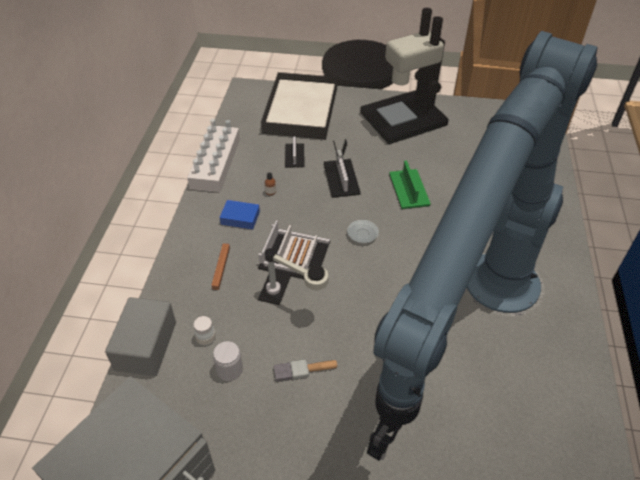

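The scene view shows the stand at about (310,295) with its fence on the left side, and the lens arm pointing right to (417,278). There are three rail-like things: green at (318,163), small black at (172,207), and larger black with the clip astride at (248,195). The larger non-green one fits, so I'll confirm it in an enlarged crop.

```bash
python3 - <<'E'
from h import *
np.set_printoptions(precision=3,suppress=True)
a=cv2.imread('pics/scene0.png');
c1=cv2.resize(a[240:375,240:440],None,fx=4,fy=4,interpolation=cv2.INTER_CUBIC)
cv2.imwrite('pics/c1.png',c1)
b=cv2.imread('pics/side0.png')
u=lambda i,f:cv2.resize(i,None,fx=f,fy=f,interpolation=cv2.INTER_CUBIC)
c2=np.zeros((600,800,3),np.uint8)
c2[:300,:800]=u(a[145:220,145:345],4)   # rail scene
c2[300:600,:400]=u(b[220:295,245:345],4) # stand side
c2[300:600,400:800]=u(b[130:205,280:380],4)
cv2.imwrite('pics/c2.png',c2)
s,d=camera_params('scene'),camera_params('side')
T=lambda p,q:tri([(s,p),(d,q)])
print('piv',T([344,298],[274,256]),onz(s,[344,298],.148),onz(d,[274,256],.148))
print('lens',T([415,279],[316,277]),onz(s,[417,278],.148),onz(d,[316,277],.148))
print('grip',T([232,159],[342,145]),onz(s,[232,159],.1),onz(d,[342,145],.1))
print('rail',onz(s,[247,197],.0),onz(d,[344,180],.0))
print('tray',onz(s,[311,295],.01),onz(d,[297,250],.01))
print('fence',onz(s,[293,306],0),onz(d,[280,249],0))
E
```

```text
piv [0.592 0.111 0.136] [0.598 0.116 0.148] [0.59  0.123 0.148]
lens [0.477 0.171 0.149] [0.469 0.168 0.148] [0.478 0.174 0.148]
grip [ 0.481 -0.39   0.097] [ 0.482 -0.388  0.1  ] [ 0.48  -0.384  0.1  ]
rail [ 0.474 -0.354  0.   ] [ 0.465 -0.337  0.   ]
tray [ 0.563 -0.011  0.01 ] [ 0.561 -0.022  0.01 ]
fence [ 0.604 -0.019  0.   ] [ 0.61  -0.027  0.   ]
```

View pics/c1.png

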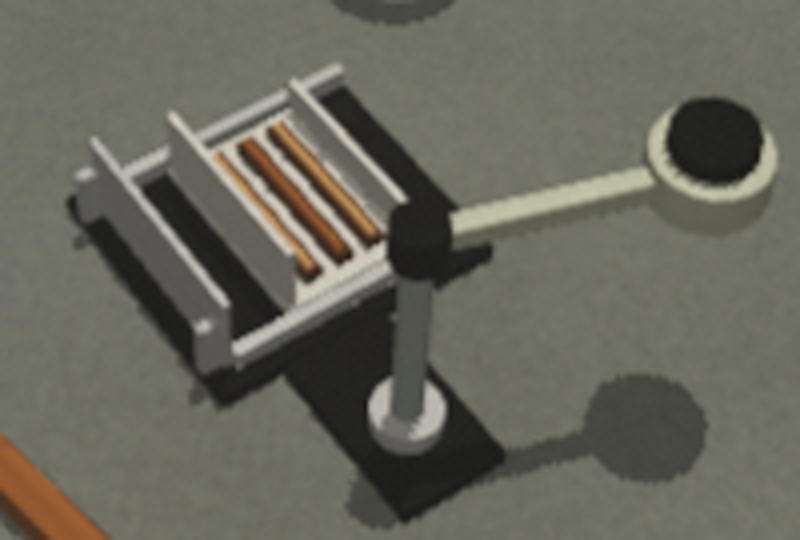

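View pics/c2.png

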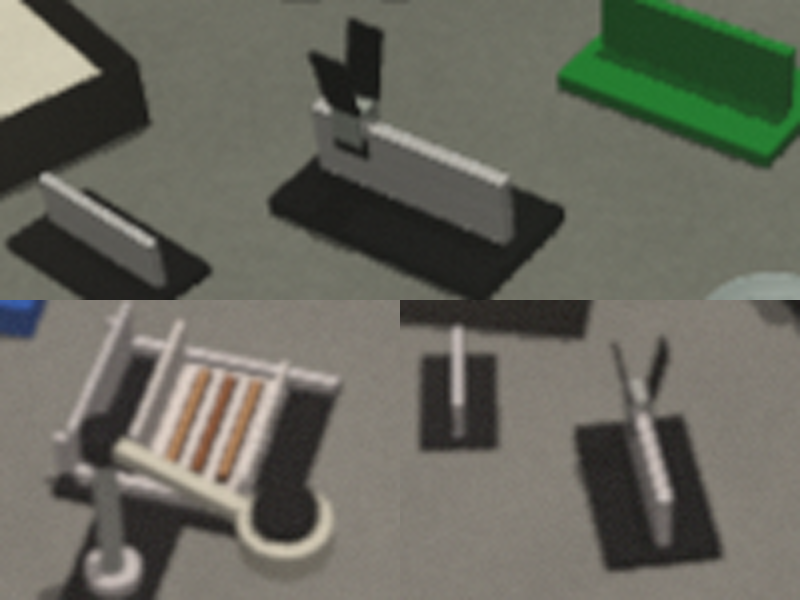

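The crops confirm it: the clip sits on the larger black rail, near the rail's far end, and the stand's fence and tray edges are clear. Next I compute poses from the edges.

```bash
python3 - <<'E'
from h import *
np.set_printoptions(precision=3,suppress=True)
s,d=camera_params('scene'),camera_params('side')
S1=lambda u,v:[240+u/4,240+v/4]
S2=lambda u,v:[145+u/4,145+v/4]
D1=lambda u,v:[245+u/4,220+(v-300)/4]
D2=lambda u,v:[280+(u-400)/4,130+(v-300)/4]
def L(n,a,b):
    e=b-a; print(n,a[:2],b[:2],'mid',((a+b)/2)[:2],'len',np.linalg.norm(e[:2]),'ang',np.arctan2(e[1],e[0]))
L('fence',onz(s,S1(95,140),.06),onz(s,S1(228,305),.06))
L('fence side',onz(d,D1(127,308),.06),onz(d,D1(65,440),.06))
L('back',onz(s,S1(170,115),.06),onz(s,S1(295,258),.06))
L('back side',onz(d,D1(180,322),.06),onz(d,D1(138,438),.06))
L('lip',onz(s,S1(293,82),.038),onz(s,S1(405,200),.038))
L('bedfront?',onz(s,S1(343,85),.01),onz(s,S1(490,250),.01))
L('bedrear',onz(s,S1(70,205),.01),onz(s,S1(220,402),.01))
L('railtop',onz(s,S2(317,100),.06),onz(s,S2(508,180),.06))
L('railtop side',onz(d,D2(637,385),.06),onz(d,D2(665,495),.06))
L('rail base side',(onz(d,D2(577,430),.012)+onz(d,D2(682,418),.012))/2,(onz(d,D2(610,568),.012)+onz(d,D2(720,555),.012))/2)
L('rail base scene',(onz(s,S2(270,208),.012)+onz(s,S2(375,140),.012))/2,(onz(s,S2(485,298),.012)+onz(s,S2(563,215),.012))/2)
print('postbase',onz(s,S1(408,412),.02),onz(d,D1(112,562),.02))
L('arm scene',onz(s,S1(420,240),.148),onz(s,S1(712,150),.148))
L('arm side',onz(d,D1(100,440),.148),onz(d,D1(283,515),.148))
q=read_tcp_rot();print(R.from_quat(q).as_matrix()); print(np.array(camera_params('wrist')['camera_from_world']))
E
```

```text
fence [ 0.627 -0.081] [0.643 0.041] mid [ 0.635 -0.02 ] len 0.12241456887768709 ang 1.4441140967829662
fence side [ 0.625 -0.073] [0.643 0.052] mid [ 0.634 -0.011] len 0.12624981563504956 ang 1.4287389224416926
back [ 0.589 -0.069] [0.601 0.041] mid [ 0.595 -0.014] len 0.11037698806249466 ang 1.4581677688947297
back side [ 0.586 -0.065] [0.595 0.043] mid [ 0.591 -0.011] len 0.10875740803842648 ang 1.4867998148389718
lip [ 0.514 -0.06 ] [0.524 0.037] mid [ 0.519 -0.012] len 0.09755538926525124 ang 1.4628585994886754
bedfront? [ 0.478 -0.06 ] [0.498 0.073] mid [0.488 0.006] len 0.13433115925127895 ang 1.4227392357229982
bedrear [ 0.64 -0.09] [0.659 0.053] mid [ 0.649 -0.019] len 0.1446549964663094 ang 1.437196678051592
railtop [ 0.494 -0.411] [ 0.453 -0.276] mid [ 0.473 -0.344] len 0.14096563153997865 ang 1.8658171113321147
railtop side [ 0.49  -0.401] [ 0.454 -0.278] mid [ 0.472 -0.34 ] len 0.12815057537208074 ang 1.8564458967711168
rail base side [ 0.495 -0.41 ] [ 0.449 -0.257] mid [ 0.472 -0.333] len 0.15950008585140538 ang 1.8634755673324273
rail base scene [ 0.502 -0.402] [ 0.455 -0.261] mid [ 0.478 -0.332] len 0.14856212848937056 ang 1.890694397580613
postbase [0.601 0.121 0.02 ] [0.601 0.118 0.02 ]
arm scene [0.6  0.12] [0.467 0.169] mid [0.533 0.144] len 0.1415283892170673 ang 2.789474657392869
arm side [0.6   0.122] [0.48  0.164] mid [0.54  0.143] len 0.127867588926906 ang 2.8043811110658186
[[-0.903  0.43  -0.   ]
 [ 0.43   0.903  0.   ]
 [ 0.    -0.    -1.   ]]
[[ 0.431  0.902  0.001 -0.652]
 [ 0.86  -0.411  0.304 -0.039]
 [ 0.275 -0.13  -0.953  0.38 ]
 [ 0.     0.     0.     1.   ]]
```

```bash
cat >> h.py <<'E'
def down(th):
    c,s=np.cos(th),np.sin(th)
    return R.from_matrix(np.array([[-s,c,0],[c,s,0],[0,0,-1]]).T if False else np.column_stack([[-s,c,0],[c,s,0],[0,0,-1]])).as_quat()
YAW=-0.134; O=np.array([.602,-.013])
def st(x,y):  # stand -> world xy
    c,s=np.cos(YAW),np.sin(YAW); return O+np.array([c*x-s*y,s*x+c*y])
E
python3 - <<'E'
from h import *
np.set_printoptions(precision=3,suppress=True)
for n,p,th in [('push',[*st(-.1,0),.04],1.437),('push2',[*st(-.06,0),.04],1.437),('clip',[.481,-.387,.1],.294),('clip-',[.481,-.387,.1],.294+np.pi),('clipview',[.45,-.33,.25],1.865),('fence',[*st(.03,0),.1],YAW),('fence-',[*st(.03,0),.1],YAW+np.pi)]+[('L%.1f'%a,[.6+.07*np.cos(a)-.02*np.cos(a+1.57),.122+.07*np.sin(a)-.02*np.sin(a+1.57),.149],a+k) for a in (2.8,3.7,4.578) for k in (0,np.pi)]:
    print(n,inverse_kinematics(p,down(th)))
move_gripper(0.0)
move_ptp([.47,.0,.27],down(1.437))
cp=camera_params('wrist'); save('wrist','w1.png'); import pickle; pickle.dump(cp,open('w1.pkl','wb'))
for n in ['fence','tray','stand','lens_pivot','lens']: print(n,[(np.round(r['at']).tolist(),round(r['confidence'],2)) for r in tip_of('wrist',n)][:3])
print(read_time_s(),read_qpos(),read_finger_gap(),read_ft_force())
E
```

```text
push [-0.486  0.373  0.462  2.093 -0.246  0.727  1.57 ]
push2 [-0.436  0.435  0.436  1.999 -0.261  0.761  1.591]
clip [-0.039  0.584  0.852  1.801 -0.518  0.996  1.317]
clip- [-0.287  0.974  1.367  1.81  -1.012  1.271 -1.474]
clipview [ 1.091  0.231 -0.608  1.754  0.141  1.2    2.309]
fence [-0.546  0.544  0.66   1.758 -0.394  0.975  0.136]
fence- [ 0.819  0.87  -1.25   1.691  0.87   1.249  2.372]
L2.8 [-0.457  0.29   0.103  1.868 -0.035  0.985  2.462]
L2.8 [-0.849  0.323  0.568  1.886 -0.206  0.99  -0.532]
L3.7 [-1.306  0.671  1.385  1.963 -0.732  1.153 -2.204]
L3.7 [-0.69   0.261  0.485  1.943 -0.146  0.972  0.422]
L4.6 [-0.789  0.378  0.752  1.873 -0.303  1.008 -1.614]
L4.6 [-0.539  0.323  0.439  1.862 -0.162  0.992  1.405]
fence []
tray [([318.0, 266.0], 0.63)]
stand []
lens_pivot [([463.0, 348.0], 0.7)]
lens [([522.0, 210.0], 0.85)]
4.2833 [-0.68  -0.044  0.583  1.967  0.026  1.212  1.331] -6.188126226158125e-05 [ 0.008 -0.179 -0.98 ]
```

View pics/w1.png

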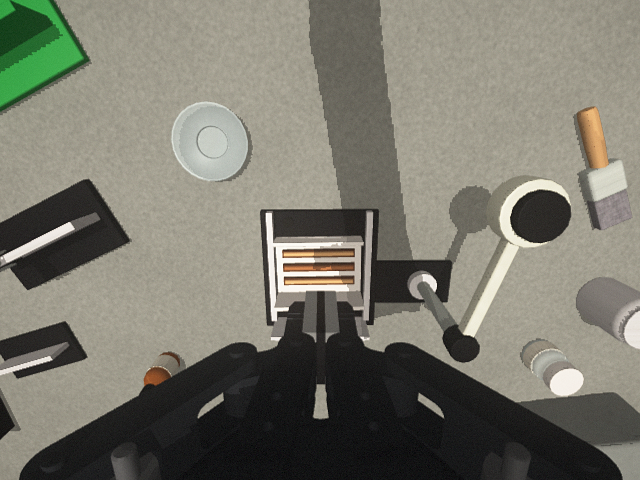

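The wrist view shows the bed front edge at row 210 (columns 261–378), the tray lip at row 241, the post base at (423,284) and the hub at (461,348). I'll check the pose against these.

```bash
python3 - <<'E'
from h import *; import pickle
np.set_printoptions(precision=3,suppress=True)
cp=pickle.load(open('w1.pkl','rb'))
inv=lambda p:(lambda d:np.array([np.cos(YAW)*d[0]+np.sin(YAW)*d[1],-np.sin(YAW)*d[0]+np.cos(YAW)*d[1]]))(np.array(p[:2])-O)
for n,px,z in [('bedfrontR',(261,210),.01),('bedfrontL',(378,209),.01),('guide y-',(269,214),.022),('guide y+',(368,213),.022),('lip outer y-',(275,241),.038),('lip outer y+',(363,240),.038),('back in y-',(275,293),.06),('post',(423,284),.02),('hub',(461,348),.148),('lens',(541,216),.174),('lensnet',(522,210),.148)]:
    w=onz(cp,px,z); print(n,w[:2],'stand',inv(w))
E
```

```text
bedfrontR [ 0.476 -0.073] stand [-0.117 -0.076]
bedfrontL [0.494 0.073] stand [-0.119  0.07 ]
guide y- [ 0.48  -0.062] stand [-0.115 -0.065]
guide y+ [0.494 0.058] stand [-0.116  0.056]
lip outer y- [ 0.51  -0.058] stand [-0.085 -0.056]
lip outer y+ [0.523 0.048] stand [-0.087  0.05 ]
back in y- [ 0.568 -0.065] stand [-0.027 -0.056]
post [0.6   0.122] stand [-0.02   0.133]
hub [0.608 0.121] stand [-0.012  0.134]
lens [0.477 0.174] stand [-0.149  0.168]
lensnet [0.478 0.174] stand [-0.148  0.168]
```

```bash
sed -i 's/^YAW=.*/YAW=-0.134; O=np.array([.603,-.015])/' h.py
python3 - <<'E'
from h import *
np.set_printoptions(precision=3,suppress=True)
q=down(YAW+np.pi/2); ux=np.array([np.cos(YAW),np.sin(YAW)])
move_ptp([*st(-.118,0),.08],q); movel([*st(-.118,0),.039],speed=.1)
f0=np.array(read_ft_force())[:2]@ux
movel([*st(-.078,0),.039],speed=.1); print(read_ft_force(),read_eef_pos())
x=-.078
while x<-.045:
    x+=.0025; movel([*st(x,0),.039],speed=.05)
    f=np.array(read_ft_force())[:2]@ux-f0; print(round(x,4),round(f,2))
    if abs(f)>8: break
print(read_eef_pos(),read_time_s())
E
```

```text
[-0.5   -0.059 -0.532] [ 0.526 -0.005  0.039]
-0.0755 -0.99
-0.073 -0.0
-0.0705 -0.27
-0.068 -0.13
-0.0655 -0.2
-0.063 -0.39
-0.0605 -0.16
-0.058 0.5
-0.0555 -0.06
-0.053 0.57
-0.0505 -0.14
-0.048 -0.71
-0.0455 -0.4
-0.043 -0.86
[ 0.561 -0.009  0.039] 9.675
```

```bash
python3 - <<'E'
from h import *
save('scene','s2.png'); a=cv2.imread('pics/s2.png')
cv2.imwrite('pics/c3.png',cv2.resize(a[240:375,240:440],None,fx=4,fy=4,interpolation=cv2.INTER_CUBIC))
E
```

```text
(no output)
```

View pics/c3.png

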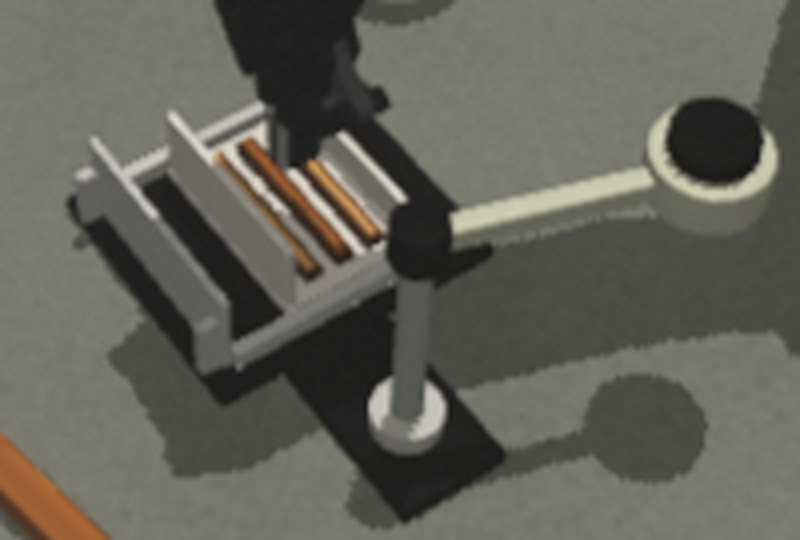

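```bash
python3 - <<'E'
from h import *
np.set_printoptions(precision=1,suppress=True)
s=camera_params('scene'); p=np.array(read_eef_pos())
print(read_finger_gap(), read_tcp_rot())
for dz in (0,-.01,-.019,.02): print(dz,4*(proj(s,p+[0,0,dz])-240))
for x in (-.087,-.0825): print('lip',4*(proj(s,[*st(x,0),.038])-240))
E
```

```text
9.293365488264562e-05 [ 0.1  1.  -0.   0. ]
0 [290. 182.]
-0.01 [290.  194.7]
-0.019 [290. 206.]
0.02 [290.1 156.1]
lip [362.  146.7]
lip [354.7 150.4]
```

The crop shows the fingertips inside the tray in front of the lip at about (300,165). The tray hasn't moved, with its back plate still at (170,115), so the tip passed over the lip. I'll check from the side camera, then lower under force guard.

```bash
python3 - <<'E'
from h import *
np.set_printoptions(precision=1,suppress=True)
save('side','d2.png'); a=cv2.imread('pics/d2.png')
cv2.imwrite('pics/c4.png',cv2.resize(a[190:300,240:390],None,fx=5,fy=5,interpolation=cv2.INTER_CUBIC))
s=camera_params('side'); p=np.array(read_eef_pos())
for dz in (0,-.019,.02): print(dz,5*(proj(s,p+[0,0,dz])-[240,190]))
E
```

```text
0 [280.2 282.4]
-0.019 [281.1 305.1]
0.02 [279.2 258.1]
```

View pics/c4.png

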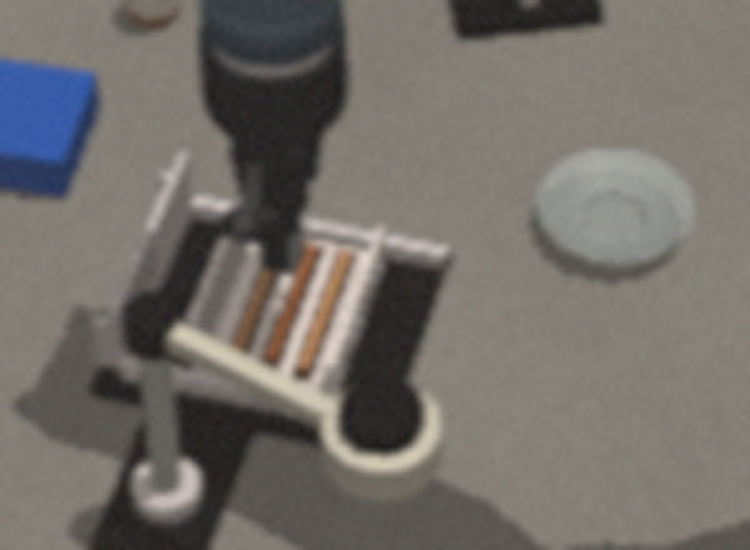

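```bash
python3 - <<'E'
from h import *; import pickle
np.set_printoptions(precision=3,suppress=True)
cp=pickle.load(open('w1.pkl','rb'))
for dz in (-.03,-.019,-.01,0,.01,.02): print(dz,proj(cp,[.47,0,.27+dz]))
p=np.array(read_eef_pos()); f0=np.array(read_ft_force()); z=p[2]
while z>.012:
    z-=.0025; movel([p[0],p[1],z],speed=.05); f=np.array(read_ft_force())-f0; print(round(z,4),f)
    if f[2]>4: break
print(read_eef_pos(),read_time_s())
E
```

```text
-0.03 [315.854 267.463]
-0.019 [315.63  274.682]
-0.01 [315.427 281.186]
0 [315.179 289.147]
0.01 [314.904 298.004]
0.02 [314.595 307.921]
0.0365 [1.146 0.614 0.028]
0.034 [ 0.893 -1.035 -0.976]
0.0315 [ 0.392 -1.18   0.273]
0.029 [ 0.042 -0.636  0.256]
0.0265 [0.721 0.247 0.9  ]
0.024 [-0.471 -0.581 -0.311]
0.0215 [ 0.939 -0.164  0.104]
0.019 [ 1.559 -0.316 -0.116]
0.0165 [ 0.454  0.331 -0.283]
0.014 [ 0.552  0.776 -0.856]
0.0115 [-0.394  0.026  0.041]
[ 0.56  -0.009  0.011] 12.525
```

```bash
python3 - <<'E'
from h import *
np.set_printoptions(precision=3,suppress=True)
ux=np.array([np.cos(YAW),np.sin(YAW)]); x=-.043; z=.020
movel([*st(x,0),z],speed=.05); f0=np.array(read_ft_force())[:2]@ux
movel([*st(-.028,0),z],speed=.08)
x=-.028
while x<.024:
    st_=.004 if x<.004 else .002
    x+=st_; movel([*st(x,0),z],speed=.06)
    f=np.array(read_ft_force())[:2]@ux-f0; print(round(x,4),round(f,2),end='; ')
    if abs(f)>8: break
print(read_eef_pos(),read_time_s())
save('scene','s3.png'); a=cv2.imread('pics/s3.png')
save('side','d3.png'); b=cv2.imread('pics/d3.png')
u=lambda i:cv2.resize(i,None,fx=4,fy=4,interpolation=cv2.INTER_CUBIC)
cv2.imwrite('pics/c5.png',np.hstack([u(a[240:350,245:345]),u(b[195:305,240:340])]))
E
```

```text
-0.024 -0.76; -0.02 -0.51; -0.016 -0.97; -0.012 -0.93; -0.008 -1.52; -0.004 -0.86; 0.0 -0.46; 0.004 -0.18; 0.006 -2.23; 0.008 -1.15; 0.01 -1.6; 0.012 -2.31; 0.014 -1.41; 0.016 -3.81; 0.018 -7.6; 0.02 -10.36; [ 0.618 -0.017  0.019] 17.1833
```

View pics/c5.png

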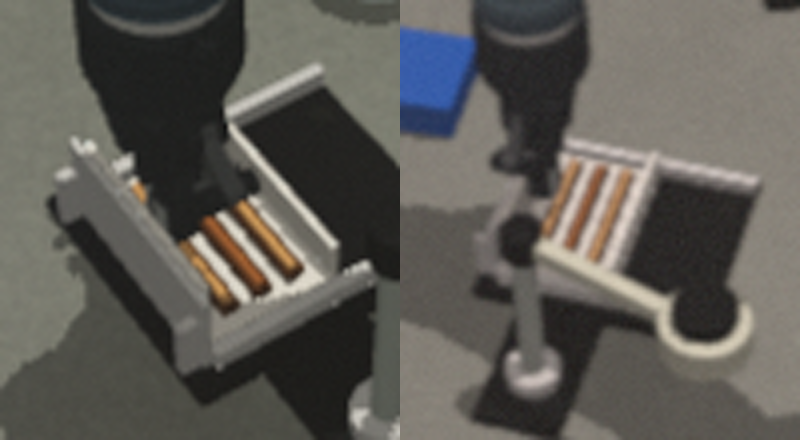

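Both views show the back plate closed against the fence, with bare bed now in front of the tray. Contact force rose to 10 N over the last 4 mm. Next I back off, calibrate the fingertip height on bare table, and take a wrist look at the clip.

```bash
python3 - <<'E'
from h import *; import pickle
np.set_printoptions(precision=3,suppress=True)
movel([*st(.004,0),.02],speed=.1); movel([*st(.0,0),.13],speed=.25)
move_gripper(.05)
q=down(.294)
move_ptp([.53,-.2,.05],q); movel([.53,-.2,.02],speed=.1)
f0=np.array(read_ft_force())[2]; z=.02
while z>-.025:
    z-=.003; movel([.53,-.2,z],speed=.06); f=read_ft_force()[2]-f0; print(round(z,3),round(f,1),end='; ')
    if f>4: break
print(read_eef_pos())
movel([.53,-.2,.15],speed=.3)
# view of the clip: tool x (camera side) = angle th+90
move_ptp([.40,-.36,.2],down(1.865-.3+.3)) if inverse_kinematics([.40,-.36,.2],down(1.865)) is not None else print('noik')
cp=camera_params('wrist'); save('wrist','w2.png'); pickle.dump(cp,open('w2.pkl','wb'))
for n in ['clip','clip_grip','clip_bite','rail']: print(n,[(np.round(r['at']).tolist(),round(r['confidence'],2)) for r in tip_of('wrist',n)][:3])
print(read_time_s(),read_eef_pos(),read_finger_gap())
E
```

```text
0.017 1.5; 0.014 -0.3; 0.011 1.7; 0.008 1.8; 0.005 0.2; 0.002 0.5; -0.001 0.8; -0.004 -0.1; -0.007 1.1; -0.01 1.0; -0.013 0.8; -0.016 1.0; -0.019 0.8; -0.022 0.4; -0.025 21.8; [ 0.53  -0.2   -0.022]
clip [([275.0, 291.0], 0.86)]
clip_grip [([263.0, 318.0], 0.59)]
clip_bite [([275.0, 294.0], 0.92)]
rail [([313.0, 275.0], 0.78), ([394.0, 86.0], 0.63)]
26.3167 [ 0.4  -0.36  0.2 ] 0.05021571082209061
```

View pics/w2.png

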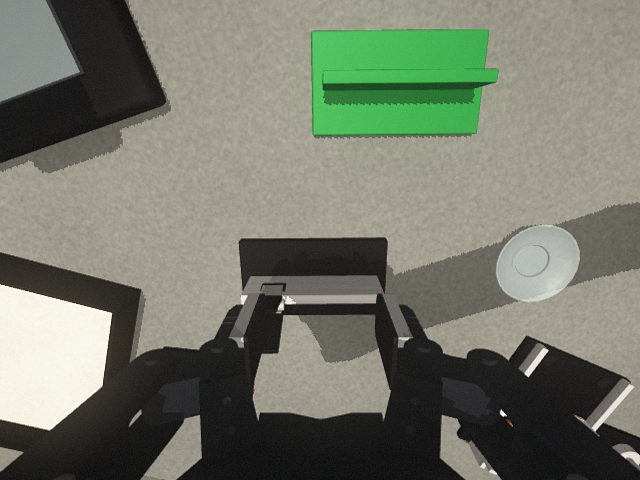

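The wrist view shows the clip on the rail at about (270,295), with its handle at (265,330) partly behind the finger. The rail base spans columns 240–387. The touch test put the fingertips about 23 mm above the TCP at 50 mm opening, so I correct for that.

```bash
python3 - <<'E'
from h import *; import pickle
np.set_printoptions(precision=4,suppress=True)
cp=pickle.load(open('w2.pkl','rb')); s,d=camera_params('scene'),camera_params('side')
a,b=onz(cp,(240,239),.012),onz(cp,(386,238),.012);e=b-a
print('base edge',a,b,np.linalg.norm(e),np.arctan2(e[1],e[0]))
n=np.array([np.cos(.294),np.sin(.294)]); print('rail centre',((a+b)/2)[:2]+n*.045)
print('grip',onz(cp,(263,318),.1),onz(s,(232,159),.1),onz(d,(342,145),.1),tri([(cp,(263,318)),(s,(232,159)),(d,(342,145))]))
print('bite',onz(cp,(275,294),.045),onz(s,(235,179),.045),onz(d,(340,159),.045),tri([(cp,(275,294)),(s,(235,179)),(d,(340,159))]))
for nme,P in [('toprail -x edge',[*(np.array([.473,-.342])-n*.005),.06]),('+x',[*(np.array([.473,-.342])+n*.005),.06])]: print(nme,proj(cp,P))
E
```

```text
base edge [ 0.4541 -0.4305  0.012 ] [ 0.4081 -0.2819  0.012 ] 0.15557138700192807 1.871306144097063
rail centre [ 0.4742 -0.3431]
grip [ 0.4857 -0.3832  0.1   ] [ 0.4818 -0.3883  0.1   ] [ 0.4802 -0.3841  0.1   ] [ 0.4826 -0.3836  0.1024]
bite [ 0.489  -0.3787  0.045 ] [ 0.4844 -0.3819  0.045 ] [ 0.4847 -0.3822  0.045 ] [ 0.4859 -0.3787  0.0483]
toprail -x edge [313.8285 291.8854]
+x [313.8879 301.1961]
```

```bash
python3 - <<'E'
from h import *
np.set_printoptions(precision=3,suppress=True)
q=down(1.868-np.pi/2); C=[.485,-.383]
move_gripper(.06)
move_ptp([*C,.13],q)
movel([*C,.058],speed=.12); print('f',read_ft_force())
move_gripper(.018,40); print('gap',read_finger_gap(),read_ft_force())
save('scene','s4.png'); save('side','d4.png')
a=cv2.imread('pics/s4.png'); b=cv2.imread('pics/d4.png')
u=lambda i:cv2.resize(i,None,fx=4,fy=4,interpolation=cv2.INTER_CUBIC)
cv2.imwrite('pics/c6.png',np.hstack([u(a[120:220,190:290]),u(b[110:210,290:390])]))
print(read_time_s())
E
```

```text
f [ 0.301 -0.515 -0.07 ]
gap 0.019829347228509542 [-0.396  0.319  5.275]
29.1167
```

View pics/c6.png

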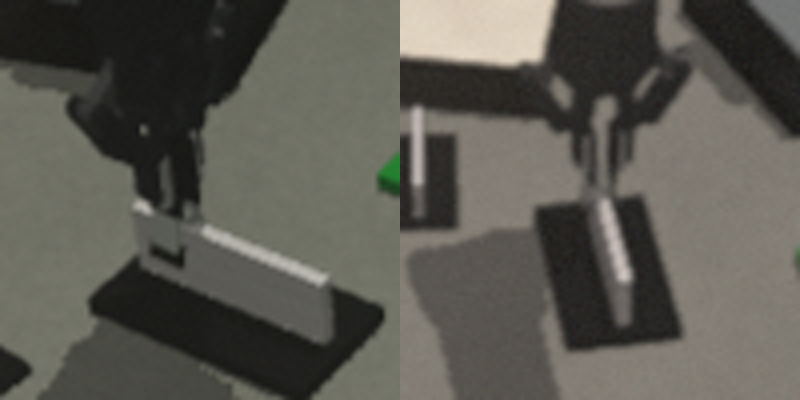

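The clip handles are squeezed between the fingers (gap 19.8 mm). I lift it, carry it above the fence and check alignment there.

```bash
python3 - <<'E'
from h import *
np.set_printoptions(precision=3,suppress=True)
movel([.485,-.383,.14],speed=.12); print('gap',read_finger_gap())
q=down(YAW); P=st(.030,0)
move_ptp([*P,.14],q); movel([*P,.09],speed=.12)
pause(.2)
save('scene','s5.png'); save('side','d5.png')
a=cv2.imread('pics/s5.png'); b=cv2.imread('pics/d5.png')
s,d=camera_params('scene'),camera_params('side')
for c in ('scene','side'):
    for n in ('clip_bite','clip_grip','clip'): print(c,n,[(np.round(r['at'],1).tolist(),round(r['confidence'],2)) for r in tip_of(c,n)][:2])
    cc=camera_params(c); print('pred bite',proj(cc,[*P,.077]),'clip bottom',proj(cc,[*P,.07]),'grip',proj(cc,[*P,.132]))
u=lambda i:cv2.resize(i,None,fx=5,fy=5,interpolation=cv2.INTER_CUBIC)
cv2.imwrite('pics/c7.png',np.hstack([u(a[235:345,250:330]),u(b[195:305,235:315])]))
print(read_time_s(),read_finger_gap())
E
```

```text
gap 0.019737430169460817
scene clip_bite [([282.2, 288.7], 0.79)]
scene clip_grip [([278.6, 275.2], 0.86), ([343.5, 297.3], 0.69)]
scene clip [([284.7, 290.0], 0.66)]
pred bite [280.681 288.955] clip bottom [280.826 291.286] grip [279.483 269.825]
side clip_bite [([274.7, 232.4], 0.62), ([305.9, 370.9], 0.18)]
side clip_grip [([265.1, 221.9], 0.68)]
side clip [([272.8, 232.6], 0.53)]
pred bite [269.997 231.665] clip bottom [270.143 233.407] grip [268.816 217.599]
32.575 0.019754948109874056
```

View pics/c7.png

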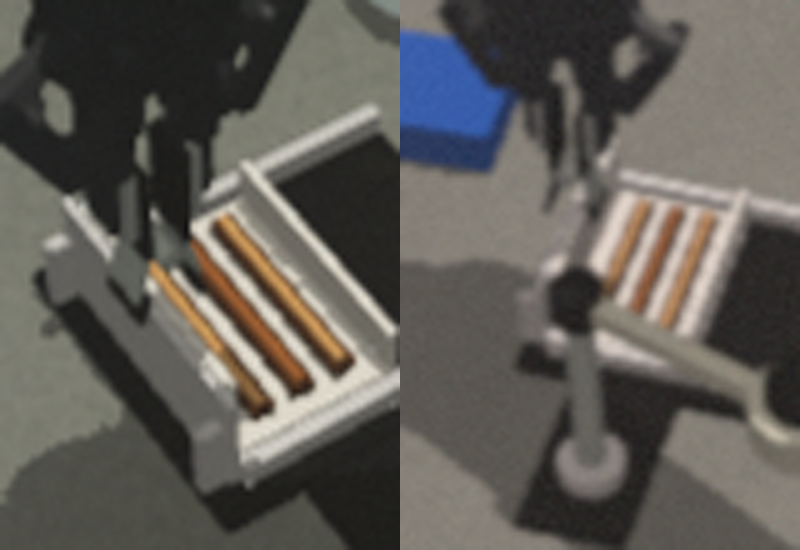

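The crop shows the jaws open at (140,305) and (185,270), straddling the fence and back-plate top edge line, which passes through about (160,303). I descend with a force guard and release.

```bash
python3 - <<'E'
from h import *
np.set_printoptions(precision=3,suppress=True)
P=st(.030,0); f0=np.array(read_ft_force()); ok=True
for z in (.083,.078,.073,.068,.063,.0585):
    movel([*P,z],speed=.08); f=np.array(read_ft_force())-f0; print(z,f)
    if np.linalg.norm(f)>8: ok=False; break
if ok:
    move_gripper(.036); print('gap',read_finger_gap(),np.array(read_ft_force())-f0)
    move_gripper(.055); pause(.2)
    movel([*P,.16],speed=.2); 
    move_gripper(0.0)
    # look from a distance
    pause(.1)
    for c in ('scene','side'):
        save(c,c[0]+'6.png')
        for n in ('clip_bite','clip_grip'): print(c,n,[(np.round(r['at'],1).tolist(),round(r['confidence'],2)) for r in tip_of(c,n)][:2])
        cc=camera_params(c); print('pred bite',proj(cc,[*P,.045]),'grip',proj(cc,[*P,.1]))
print(read_time_s())
E
```

```text
0.083 [-0.498 -1.505 -0.403]
0.078 [0.03  0.341 0.998]
0.073 [ 0.469 -0.797  1.172]
0.068 [ 0.322 -0.011  0.929]
0.063 [-0.838  0.195  0.425]
0.0585 [ 1.004 -0.843  4.108]
gap 0.035932134006267054 [ 1.811 -0.985 -0.062]
scene clip_bite [([279.6, 302.1], 0.94)]
scene clip_grip [([279.4, 281.7], 0.7)]
pred bite [281.336 299.43 ] grip [280.191 281.135]
side clip_bite [([271.7, 238.4], 0.59)]
side clip_grip [([269.6, 228.8], 0.67)]
pred bite [270.658 239.542] grip [269.51  225.866]
36.5333
```

The clip detections agree with the predicted placed pose in both cameras. Now the lens arm swing.

```bash
python3 - <<'E'
from h import *
np.set_printoptions(precision=3,suppress=True)
piv=st(-.02,.135); r=.075; Z=.113
u=lambda a:np.array([np.cos(a),np.sin(a)])
pos=lambda a,off,z:[*(piv+r*u(a)-off*u(a+np.pi/2)),z]
ori=lambda a:down(a+np.pi)
p=read_eef_pos(); movel([p[0],p[1],.25],speed=.3)
move_ptp(pos(2.74,.05,.22),ori(2.74)); movel(pos(2.74,.05,Z),speed=.15)
f0=np.array(read_ft_force())[:2]
for a in np.arange(2.6,4.46,.155):
    movel(pos(a,.016,Z),ori(a),speed=.15)
print('swept',a,np.array(read_ft_force())[:2]-f0,read_time_s())
while a<4.72:
    a+=.025; movel(pos(a,.016,Z),ori(a),speed=.05); f=-(np.array(read_ft_force())[:2]-f0)@u(a+np.pi/2); print(round(a,3),round(f,2),end='; ')
    if f>6: break
save('scene','s7.png'); save('side','d7.png')
L=[]
for c in ('scene','side'):
    t=tip_of(c,'lens'); print(c,[(np.round(x['at'],1).tolist(),round(x['confidence'],2)) for x in t][:2],'pred',proj(camera_params(c),[*st(-.02,0),.154]))
print(read_time_s())
E
```

```text
swept 4.304999999999998 [-0.492  0.473] 42.475
4.33 0.55; 4.355 0.35; 4.38 0.61; 4.405 0.61; 4.43 -0.15; 4.455 -0.12; 4.48 0.74; 4.505 1.23; 4.53 1.16; 4.555 1.47; 4.58 0.75; 4.605 6.14; scene [([298.7, 249.1], 0.69)] pred [302.275 250.692]
side [([285.9, 215.1], 0.51), ([272.6, 231.0], 0.32)] pred [286.466 215.545]
45.675
```

```bash
python3 - <<'E'
from h import *
np.set_printoptions(precision=3,suppress=True)
p=np.array(read_eef_pos()); ux=np.array([np.cos(YAW),np.sin(YAW)])
movel([*(p[:2]-.04*ux),.113],speed=.1); movel([*(p[:2]-.04*ux),.26],speed=.25)
move_ptp([.32,.3,.3],down(2.3)) if inverse_kinematics([.32,.3,.3],down(2.3)) is not None else print('no')
a=save('scene','s8.png'); b=save('side','d8.png')
for c in ('scene','side'):
    for n in ('lens','clip_bite','clip_grip'): print(c,n,[(np.round(x['at'],1).tolist(),round(x['confidence'],2)) for x in tip_of(c,n)][:2])
a=cv2.imread('pics/s8.png'); b=cv2.imread('pics/d8.png')
v=lambda i:cv2.resize(i,None,fx=4,fy=4,interpolation=cv2.INTER_CUBIC)
cv2.imwrite('pics/c8.png',np.hstack([v(a[230:375,250:350]),v(b[185:330,235:335])]))
print(read_time_s(),read_eef_pos())
E
```

```text
scene lens [([300.5, 251.9], 0.58), ([293.0, 308.3], 0.27)]
scene clip_bite [([279.1, 298.0], 0.64), ([293.2, 306.8], 0.61)]
scene clip_grip [([282.4, 283.0], 0.81), ([421.9, 461.8], 0.3)]
side lens [([285.9, 214.5], 0.96)]
side clip_bite [([269.2, 240.1], 0.73), ([238.9, 214.2], 0.27)]
side clip_grip [([341.7, 180.4], 0.7), ([270.9, 226.4], 0.62)]
48.6417 [0.32 0.3  0.3 ]
```

View pics/c8.png

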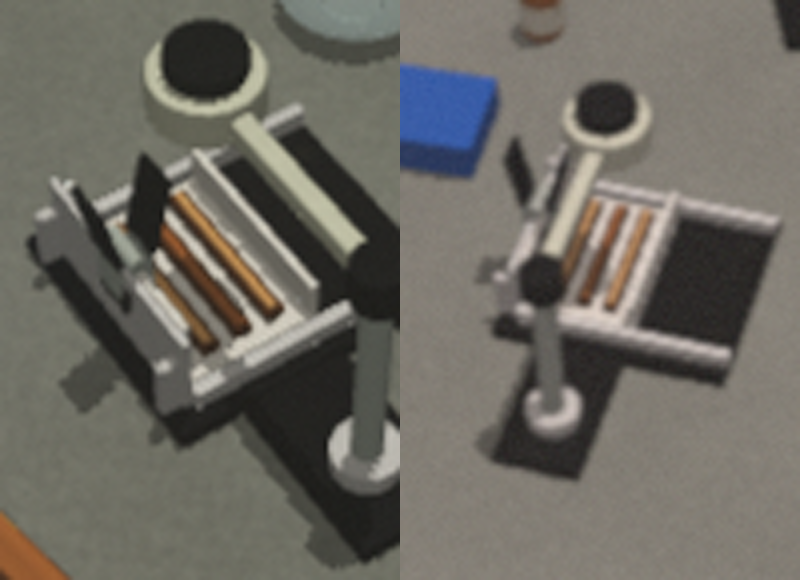

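The clip stands upright near mid-fence, pinching both plates, and the lens arm points along -y over the tray. The dish, the box and the dropper beside the stand look undisturbed. Handing in.

```bash
python3 -c "
from bench import *
print(sign_off(), read_time_s())"
```

```text
the job is handed in; nothing more can be done
the job is handed in; nothing more can be done
```

I did all three steps in the order asked and handed the job in. The robot clock read 48.6 s at the last check, inside the 69 s limit.

- **Tray:** pushed along the bed until its back plate met the fence. The force rose to about 10 N over the last 4 mm, and the pictures show no gap.
- **Clip:** squeezed off the larger black rail and let go near the middle of the fence. It stands upright over both plates. In the last pictures the best detections lie within about 3 px of where it should be. For the handle point in the side view, one stray detection scored higher but was nowhere near the clip.
- **Lens arm:** swung to its stop, where the force jumped to about 6 N. Afterwards the lens showed within about 2 px of its expected place over the tray.
- **Bystanders:** the dish, blue box and dropper near the stand look undisturbed in the last crops. I did not check the jar, tin, brush or wooden bar again.

**What disagreed:**
- **Fingertip position:** the fingertips were not 19 mm ahead of the TCP. A touch on the table put them about 23 mm behind it at 50 mm opening; that touch peaked at about 22 N. I used the measured value from then on.
- **First push:** because of this, my first push passed over the tray's front lip without moving the tray. I pushed on the back plate from inside instead.
- **Clip descent:** the upward force rose to about 4 N at the bottom of the clip's descent. It was gone once the clip was released.

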